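# Hang a drop hanger and a basket in a chain

### The arm

A 6-joint arm with a two-finger parallel gripper is mounted at the origin on a cart in front of the work surface, level with it; the furniture and walls round the work are solid. World frame = base frame: x ahead of the robot, y to its left, z up, the work surface at z = 0. Lengths are in m, angles in rad, forces in N, time in s.
With the tool pointing down it reaches from about 0.35 to 0.975 m from the base axis. Payload 4.9 kg.
Tool frame: the origin (TCP) lies at the very end of the fingers, on their centre line; the grasp point (between the pads) lies 19 mm behind it; z points along the fingers, y is the line along which they close (so a half turn about z gives the same grasp; the last joint's range is limited). The gripper opens to 85 mm and grips with 20 to 120 N. Pads are 22 mm wide; open, the fingers measure 114 mm over their backs; the gripper's body (76 mm by 85 mm) begins 54 mm behind the grasp point. The pads swing forward as they close: fully open they stand 13 mm farther back than shut.
Start: joints at [1.012, 0.053, 1.613, -0, 1.476, -0.119], TCP at [0.266, 0.566, 0.231] pointing down, gripper open.
Joint ranges: [-3.01, 3.01], [-1.01, 2.22], [0.06, 2.58], [-1.02, 4.17], [0.09, 2.62], [-3.14, 3.14]. Speed limits (rad/s): [2.57, 2.57, 3.14, 3.14, 3.14, 3.14].

### API

Orientations are given as a rotation vector (axis times angle).
In Python, from station import ctrl gives the robot as it stands.
- The arm moves only by the shell command python3 -m crank 'ROWS' [OPENING] [FORCE]. ROWS is text: rows parted by semicolons, each of 4 numbers parted by spaces: the shift along the world's x, y, z in units of 0.5 m (1.0 is 0.5 m), then the turn about the world's z in units of 90 degrees (1.0 is 90 degrees). In form: x y z turn; .... A call has exactly 5 rows; each row shifts and turns the commanded pose from where the row before left it; what a row does not reach is not made up. A row lasts 1/12 s, in which the tool goes at most 41.7 mm and 7.16 degrees, less where a joint would pass 70% of its speed; a pose out of reach is approached as far as the arm can. A call with a number of a shift or a turn outside -1 to 1 is refused whole. A call with a gripper value outside its range is refused whole. OPENING is the opening in per cent of the stroke, from 0 (shut) to 100 (fully open), set as the call begins (- or left out, the last holds). The fingers move at their own pace and stop on an object; FORCE is the grip in N (left out, the last holds). Time passes only in rows, so rows that do not move let the fingers close, or fill a call up. It gives the time, the measured TCP pose, the force, the opening and the grip force at its end, in the units of the state.
- ctrl.get_obs(): the state, without advancing time (a new reading comes with each control period).
- ctrl.get_image(name): name is "side" or "top" or "wrist"; returns (picture, depth): 480x640x3 uint8, red, green, blue; 480x640 float32, m along the optical axis (not along the pixel's ray), 0 where there is no reading.
- ctrl.get_calibration(name): a dict with "fx", "fy", "cx", "cy" (pixels), "extrinsics" (4x4, takes a point from world to camera coordinates). Camera axes: x right, y down, z forward; pixel columns grow to the right and rows downward; lengths in m; the calibration is good to about 2 mm. The wrist camera is an equidistant fisheye: a pixel r from the principal point sees the ray r / f radians off the axis. A picture is of the moment at which its call begins: read the wrist's pose just before it. get_calibration takes no time and is no camera call; for the wrist camera it gives the pose at the moment of the call.
- ctrl.finish_job(): hands the job in; it is judged then, once.
The state is a dict: "t": time; "q": joint angles; "dq": joint speeds; "effort": joint torques, N m; "tool_pos": TCP position; "tool_rot": TCP orientation; "contact_force": force on the tool from outside, world axes, zero at the start; "wrist_torque": the same for the moment, N m; "opening": finger opening in m; "grip_force": force on a finger pad.
Only numpy, scipy, OpenCV 4.12 (cv2) and the standard library are available. Lean on these libraries where they do the work, as an engineer would, in place of code of your own. Each camera call takes 0.05 s, during which the arm holds its last target. There are 200 camera calls.

### The job

Hang the steel drop hanger by its top eye in the bottom of the stand's hook and let go of it; then hang the small wire basket by its hook from the middle of the hanger's lower loop, so that stand, hanger and basket form a chain with the basket hanging free, level and at rest above the hob. Leave the two jars and the bottle where they stand.

Things in the scene. Friction and masses are not known exactly. Their poses are not given: they have to be found in the camera images.
- stand: Fixed steel stand, 298 mm tall; origin on the hob under its hook's seat, z up. A 14 mm post stands 150 mm off along its +x on a round foot (120 mm wide, 14 mm high). From the post top a 10 mm bar comes forward along -x (roughly to the robot, within 17 degrees), down to the seat, then up in a hook tip. Hang an eye by passing it over the tip along the stand's +x, then lowering.
- hook_seat (a point): Top of the bar at the lowest point of the stand's hook, 258 mm above the hob, right above the stand's origin; axes as the stand's. The hook's tip ends 30 mm before it (along -x), its top 17 mm higher than this point, the bar's underside 10 mm lower.
- hanger: Loose steel drop hanger, 8 mm wire, 180 mm tall, 0.1 kg: a flat frame in its y-z plane, same front and back, standing on two black cross feet (52 mm along x, 8 mm high, at y = -36 and 36 mm). Origin on the hob between the feet, z up. From below: lower loop (opening 56 mm wide, z = 8 to 68 mm), neck, eye (opening 40 mm wide, z = 88 to 134 mm), wooden grip.
- hanger_grip (a point): Centre of the hanger's wooden grip, a block 24 mm (x) by 18 mm (y) by 34 mm (z), z = 146 to 180 mm above the hanger's origin; pinch it across y.
- hanger_eye (a point): Middle of the underside of the top of the hanger's eye, 134 mm above its origin; rests on hook_seat when hung.
- hanger_loop (a point): Middle of the upper face of the lower loop's bottom bar (8 mm bar along the hanger's y), 8 mm above the hanger's origin.
- basket: Loose steel wire basket, 100 (x) by 120 (y) by 49 mm high, 0.12 kg, wooden lugs before and behind (190 mm overall along x), a cross bail (top 52 mm high) and on it a hook of 8 mm bar in the x-z plane. Origin under its middle, z up. The hook's stem is at x = -20 mm, its top at x = 0, z = 120 mm, its free tip points down at x = 22 mm, z = 91 mm. Front (-x) faces roughly the robot.
- basket_grip (a point): Centre of the basket's front lug (the one on the stem side, at x = -80 mm, z = 43 mm in the basket's frame): a wooden block 30 mm (x) by 18 mm (y) by 26 mm (z); pinch it across y. It stands clear of the chain above, so a gripper pointing down has room beside it.
- basket_hook (a point): Inner (lower) side of the top of the basket's hook, 112 mm above the basket's origin at x = y = 0; rests on hanger_loop when hung (the basket balances level about it). The hook's mouth is 32 mm wide; hook it in by moving it along the basket's +x through the loop, over the loop's bar, then lowering.
- blue_jar: Loose glass jar with blue lid, 60 mm across, 110 mm high, origin under its middle. Bystander.
- pepper_jar: Loose jar of grey powder with black lid, 53 mm across, 118 mm high, origin under its middle. Bystander.
- tall_bottle: Loose glass bottle with green cap, 55 mm across, 200 mm high, origin under its middle. Bystander.

How it is judged:
On the way, in this order (a step that is already met when the one before it is completed fails the run):
1. the hanger hangs by its eye on the stand's hook, let go of, the basket not yet on it (distance between hanger_eye and hook_seat below 0.02 m and contact force between hanger and stand above 0.3 N and contact force between each of the fingers, basket and hanger below 0.05 N and angle between hanger's own z axis and vertical below 0.3 rad), for 0.3 s.
2. the basket hangs by its hook on the hanger's lower loop, let go of (distance between basket_hook and hanger_loop below 0.02 m and contact force between basket and hanger above 0.3 N and contact force between the fingers and basket below 0.05 N and distance between hanger_eye and hook_seat below 0.02 m and height (world z) of basket above 0.01 m), for 0.3 s.
At the end, for the whole second after the job is handed in: The hanger's eye rests on the stand's hook (within 20 mm) and the basket's hook on the hanger's lower bar (within 20 mm of its middle); the basket is over 10 mm above the hob, not touching the stand; both are within 0.25 rad of upright and slower than 0.08 m/s (distance between hanger_eye and hook_seat below 0.02 m and contact force between hanger and stand above 0.3 N and distance between basket_hook and hanger_loop below 0.02 m and contact force between basket and hanger above 0.3 N and contact force between basket and stand below 0.05 N and height (world z) of basket above 0.01 m and angle between each of basket, hanger's own z axis and vertical below 0.25 rad and linear speed of each of basket, hanger below 0.08 m/s).
It fails at once if a bystander (either jar or the bottle) is shoved more than 30 mm (distance of any of blue_jar, pepper_jar, tall_bottle from where it was at the start of the episode above 0.03 m).
It also fails if it takes over 66 s, if anything falls off the work surface, if the arm or the gripper's body presses on something with over 40 N, if the wrist force passes 120 N, or if a joint passes its speed limit or range.

## Working session

There is one attempt and no reset: what is moved stays moved. The work goes in short steps, Python scripts to look and compute and a shell command to move; the robot and the scene stay as the last step left them, time stands still between calls to the robot, and variables do not carry over. Pictures are saved under pics/ and viewed, at most 12 in all, crops included, and the job is handed in when it is done.

```bash
ls; mkdir -p pics
python3 - <<'E'
from station import ctrl
import cv2,numpy as np
o=ctrl.get_obs();print({k:np.round(v,3) for k,v in o.items()})
for n in ("side","top"):
    p,d=ctrl.get_image(n);np.save(f"pics/{n}0.npy",d);cv2.imwrite(f"pics/{n}0.png",p[:,:,::-1])
    c=ctrl.get_calibration(n);print(n,c)
E
```

```text
pics
{'t': np.float64(0.0), 'q': array([ 1.012,  0.053,  1.614, -0.   ,  1.476, -0.119]), 'dq': array([-0.   , -0.   ,  0.   , -0.001,  0.001,  0.   ]), 'effort': array([ 1.0000e-03, -3.9367e+01, -3.7018e+01, -0.0000e+00,  7.0000e-03,
       -0.0000e+00]), 'tool_pos': array([0.266, 0.565, 0.23 ]), 'tool_rot': array([-6.850e-01, -3.065e+00,  3.000e-03]), 'contact_force': array([-0.713, -0.291, -0.15 ]), 'wrist_torque': array([ 0.003, -0.074, -0.024]), 'grip_force': np.float64(0.0), 'opening': np.float64(0.086)}
side {'fx': 486.2450053651404, 'fy': 486.2450053651404, 'cx': 322.30167818857547, 'cy': 235.19572630195452, 'extrinsics': array([[ 0.90517109, -0.4249278 ,  0.01008303, -0.50363619],
       [-0.15799712, -0.35839466, -0.92010335,  0.25409438],
       [ 0.3945912 ,  0.83125786, -0.39154585,  1.32307166],
       [ 0.        ,  0.        ,  0.        ,  1.        ]])}
top {'fx': 618.2650412981337, 'fy': 618.2650412981337, 'cx': 319.6862893500047, 'cy': 245.54618133345227, 'extrinsics': array([[ 4.52618796e-01, -8.91703823e-01,  7.18967547e-04,
        -2.70652480e-01],
       [-6.99793731e-01, -3.55706881e-01, -6.19484745e-01,
         4.96962500e-01],
       [ 5.52652657e-01,  2.79887311e-01, -7.85008365e-01,
         1.85547638e+00],
       [ 0.00000000e+00,  0.00000000e+00,  0.00000000e+00,
         1.00000000e+00]])}
```

View pics/side0.png

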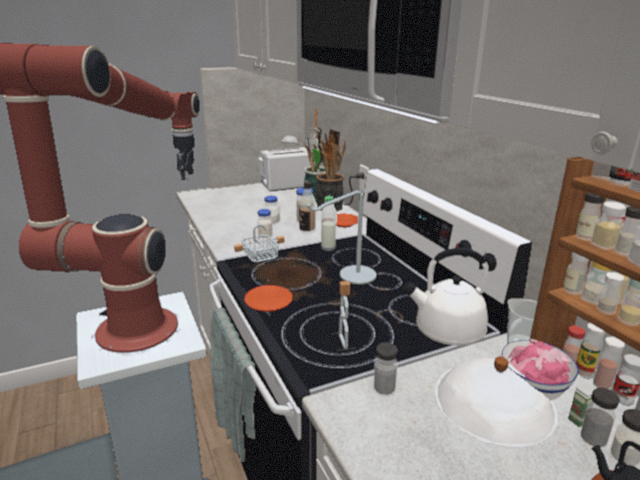

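View pics/top0.png

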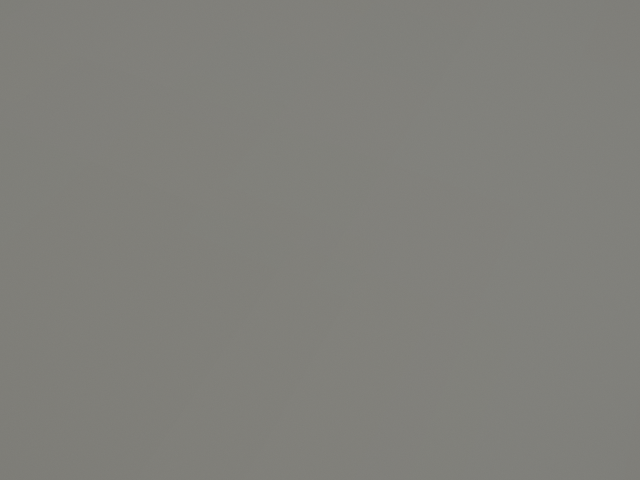

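The side view shows the hanger grip at (345,288), its feet near (345,345), the basket at (262,246), the stand post at (360,225) with its hook near (318,208), and the foot at (357,275). The top picture is a featureless grey, so I can't use it. Next I'll check depth and the wrist view.

```bash
cat > h.py <<'E'
from station import ctrl
import cv2,numpy as np
from scipy.spatial.transform import Rotation as R
def ray(n,uv,c=None):
    c=c or ctrl.get_calibration(n);E=c["extrinsics"];u=np.array(uv,float)
    a=(u[0]-c["cx"])/c["fx"];b=(u[1]-c["cy"])/c["fy"]
    if n=="wrist":
        r=np.hypot(a,b);s=np.sin(r)/max(r,1e-9);v=np.array([a*s,b*s,np.cos(r)])
    else: v=np.array([a,b,1.])
    return -E[:3,:3].T@E[:3,3],E[:3,:3].T@v
def onz(n,uv,z,c=None):
    o,v=ray(n,uv,c);return o+v*(z-o[2])/v[2]
def cloud(n,d,c=None):
    c=c or ctrl.get_calibration(n);V,U=np.mgrid[:480,:640];E=c["extrinsics"]
    a=(U-c["cx"])/c["fx"];b=(V-c["cy"])/c["fy"]
    if n=="wrist":
        r=np.hypot(a,b)+1e-9;t=np.tan(np.minimum(r,1.4))/r;a=a*t;b=b*t
    P=np.stack([a*d,b*d,d],-1);return (P-E[:3,3])@E[:3,:3]
def tri(r1,r2):
    (o1,v1),(o2,v2)=r1,r2;A=np.stack([v1,-v2],1);s=np.linalg.lstsq(A,o2-o1,rcond=None)[0]
    p,q=o1+s[0]*v1,o2+s[1]*v2;return (p+q)/2,np.linalg.norm(p-q)
def wrist(name):
    c=ctrl.get_calibration("wrist");p,d=ctrl.get_image("wrist")
    cv2.imwrite(f"pics/{name}.png",p[:,:,::-1]);np.savez(f"pics/{name}.npz",d=d,**c);return p,d,c
def load(name):
    z=np.load(f"pics/{name}.npz");return cv2.imread(f"pics/{name}.png"),z["d"],{k:z[k] for k in("fx","fy","cx","cy","extrinsics")}
E
python3 - <<'E'
from h import *
d=np.load("pics/top0.npy");print("top",d.min(),d.max())
d=np.load("pics/side0.npy");P=cloud("side",d)
for u,v in [(345,288),(345,280),(340,345),(348,346),(262,246),(240,247),(277,240),(357,275),(360,225),(361,200),(361,185),(340,199),(325,206),(313,211),(264,216),(328,204),(386,352)]:
    print((u,v),d[v,u].round(3),P[v,u].round(3))
wrist("w0")
# crop
s=cv2.imread("pics/side0.png");a=s[150:370,220:420];cv2.imwrite("pics/crop0.png",cv2.resize(a,(800,600) if 0 else (545,600),interpolation=cv2.INTER_CUBIC))
w=cv2.imread("pics/w0.png");cv2.imwrite("pics/both.png",np.hstack([cv2.resize(a,(364,400),interpolation=cv2.INTER_CUBIC),cv2.resize(w[:, :],(436,400))]))
E
```

```text
top 0.0 0.2553839
(345, 288) 1.198 [ 0.477 -0.297  0.169]
(345, 280) 1.583 [0.643 0.01  0.004]
(340, 345) 1.266 [ 0.47  -0.292 -0.002]
(348, 346) 1.267 [ 0.489 -0.301 -0.004]
(262, 246) 1.812 [0.479 0.364 0.008]
(240, 247) 1.699 [0.378 0.297 0.051]
(277, 240) 1.767 [0.519 0.31  0.047]
(357, 275) 1.6 [0.688 0.012 0.011]
(360, 225) 1.552 [0.7   0.028 0.18 ]
(361, 200) 1.513 [0.697 0.023 0.267]
(361, 185) 2.109 [0.992 0.537 0.133]
(340, 199) 1.488 [0.627 0.03  0.277]
(325, 206) 1.468 [0.575 0.026 0.263]
(313, 211) 1.467 [0.539 0.035 0.249]
(264, 216) 1.878 [0.523 0.461 0.087]
(328, 204) 1.474 [0.586 0.029 0.267]
(386, 352) 1.059 [ 0.477 -0.492  0.109]
```

View pics/both.png

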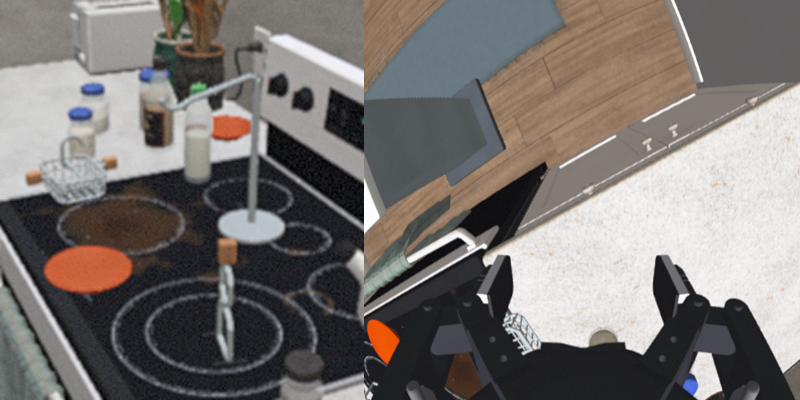

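The left crop shows the stand bar running from the post top (258,78) forward and down to about (165,105). In the right half, the wrist view catches the basket at lower left. Side depth agrees with the given heights, so I'll fit the geometry from the point cloud.

Run:
```python
from h import *
d=np.load("pics/side0.npy");P=cloud("side",d);I=cv2.imread("pics/side0.png")
x,y,z=P[...,0],P[...,1],P[...,2]
H=(np.abs(x-.48)<.08)&(np.abs(y+.3)<.08)&(z>.012)&(z<.2)
Q=P[H];print("hanger",len(Q));
for a,b in((.012,.035),(.035,.06),(.06,.085),(.085,.11),(.11,.14),(.14,.2)):
    q=Q[(Q[:,2]>a)&(Q[:,2]<b)]
    if len(q)>3:
        m=q.mean(0);w,v=np.linalg.eigh(np.cov(q[:,:2].T));print(a,len(q),m.round(3),np.sqrt(w).round(4),np.degrees(np.arctan2(v[1,1],v[0,1])).round(1),q.min(0).round(3),q.max(0).round(3))
hsv=cv2.cvtColor(I,cv2.COLOR_BGR2HSV)
S=(x>.45)&(x<.73)&(np.abs(y-.03)<.1)&(z>.03)&(z<.31);Q=P[S]
p=Q[(Q[:,2]<.22)];print("post",len(p),np.median(p,0).round(4))
b=Q[(Q[:,2]>.235)&(Q[:,0]<.69)];
for a in np.arange(.48,.69,.015):
    q=b[(b[:,0]>=a)&(b[:,0]<a+.015)]
    if len(q):print(a.round(3),len(q),q.mean(0).round(3),q[:,2].min().round(3),q[:,2].max().round(3))
B=(x>.32)&(x<.58)&(y>.2)&(y<.42)&(z>.02)&(z<.13)
w=B&(hsv[...,0]>5)&(hsv[...,0]<20)&(hsv[...,1]>80)
n,l,st,ce=cv2.connectedComponentsWithStats(w.astype(np.uint8))
for i in range(1,n):
    if st[i,4]>8:
        q=P[l==i];print("lug",st[i],ce[i].round(1),np.median(q,0).round(3),q.min(0).round(3),q.max(0).round(3))
for nme,(X,Y) in dict(pepper=(.47,-.49)).items(): pass
# other things on the table z 0.05-0.22
T=(x>.25)&(x<.8)&(y>-.6)&(y<.75)&(z>.08)&(z<.25)
n,l,st,ce=cv2.connectedComponentsWithStats(T.astype(np.uint8))
for i in range(1,n):
    if st[i,4]>30:
        q=P[l==i];print("obj",st[i],np.median(q,0).round(3),q[:,2].max().round(3))
print(R.from_rotvec(ctrl.get_obs()["tool_rot"]).as_matrix().round(3))
```

```text
hanger 412
0.012 44 [ 0.48  -0.289  0.023] [0.0023 0.0323] 76.2 [ 0.469 -0.323  0.012] [ 0.493 -0.253  0.034]
0.035 46 [ 0.477 -0.297  0.048] [0.0021 0.0309] 74.8 [ 0.466 -0.326  0.036] [ 0.492 -0.257  0.06 ]
0.06 50 [ 0.476 -0.301  0.071] [0.0022 0.015 ] 80.2 [ 0.47  -0.321  0.061] [ 0.485 -0.26   0.084]
0.085 64 [ 0.48  -0.287  0.096] [0.0022 0.0198] 74.7 [ 0.47  -0.317  0.085] [ 0.49  -0.263  0.11 ]
0.11 64 [ 0.477 -0.297  0.126] [0.0023 0.0187] 76.1 [ 0.47  -0.316  0.111] [ 0.489 -0.265  0.14 ]
0.14 144 [ 0.478 -0.293  0.165] [0.0044 0.0069] 163.5 [ 0.467 -0.302  0.14 ] [ 0.493 -0.279  0.181]
post 237 [0.6958 0.0219 0.1267]
0.51 8 [0.522 0.035 0.269] 0.264 0.273
0.525 21 [0.531 0.033 0.261] 0.249 0.273
0.54 18 [0.548 0.033 0.254] 0.248 0.259
0.555 15 [0.563 0.033 0.258] 0.251 0.264
0.57 17 [0.577 0.032 0.265] 0.257 0.272
0.585 16 [0.593 0.03  0.27 ] 0.263 0.274
0.6 16 [0.608 0.029 0.275] 0.268 0.281
0.615 15 [0.622 0.027 0.278] 0.272 0.283
0.63 17 [0.638 0.026 0.283] 0.277 0.289
0.645 12 [0.653 0.027 0.286] 0.281 0.291
0.66 17 [0.669 0.027 0.29 ] 0.285 0.294
0.675 13 [0.683 0.025
[... 180 characters left out ...]
[0.36  0.297 0.037] [0.387 0.317 0.057]
obj [296 181  21  36 494] [0.694 0.436 0.134] 0.249
obj [264 196  15  11 135] [0.595 0.58  0.104] 0.118
obj [325 196   8   7  40] [0.699 0.259 0.197] 0.202
obj [321 204  16  28 354] [0.695 0.247 0.125] 0.179
obj [357 205   6  50 213] [0.696 0.022 0.171] 0.249
obj [258 209  13  10 108] [0.527 0.467 0.098] 0.106
obj [253 224  13  12  48] [0.449 0.313 0.107] 0.121
obj [ 403  248   76   72 2212] [ 0.743 -0.351  0.115] 0.24
obj [340 281  10  39 278] [ 0.478 -0.295  0.144] 0.181
obj [376 343  22  23 412] [ 0.48  -0.491  0.107] 0.113
obj [512 346  14  12  88] [ 0.765 -0.589  0.09 ] 0.104
[[-0.905  0.426 -0.001]
 [ 0.426  0.905 -0.001]
 [ 0.    -0.002 -1.   ]]
```

Estimates so far:
- **Seat:** about (0.549, 0.036, 0.258), stand yaw about -3°.
- **Hanger:** centre about (0.4805, -0.288), its y axis at about 76°.
- **Basket:** lugs at (0.374, 0.309) and (0.536, 0.318), yaw about 3°. The 162 mm between them fits the 160 mm expected.

I'll move above the hanger and check with the wrist camera.

```bash
python3 -m crank '0.01 -0.075 0.03 0;0.01 -0.075 0.03 0;0.01 -0.075 0.03 0;0.01 -0.075 0.03 0;0.01 -0.075 0.03 0' 70 60 
python3 -m crank '0.01 -0.075 0.03 0;0.01 -0.075 0.03 0;0.01 -0.075 0.03 0;0.01 -0.075 0.03 0;0.01 -0.075 0.03 0'
python3 -m crank '0.02 -0.078 0.01 0;0.02 -0.078 0.01 0;0.02 -0.078 0.01 0;0.02 -0.078 0.01 0;0.02 -0.078 0.01 0'
python3 -m crank '0.022 -0.078 -0.01 0;0.022 -0.078 -0.01 0;0.022 -0.078 -0.01 0;0.022 -0.078 -0.01 0;0.022 -0.078 -0.01 0'
python3 -m crank '0.024 -0.036 -0.02 0.025;0.024 -0.036 -0.02 0.025;0.024 -0.036 -0.02 0.025;0.024 -0.036 -0.02 0.025;0.024 -0.036 -0.02 0.025'
python3 -m crank '0 0 0 0;0 0 0 0;0 0 0 0;0 0 0 0;0 0 0 0'
python3 - <<'E'
from h import *
p,d,c=wrist("w1");o=ctrl.get_obs();print(o["tool_pos"].round(4))
r=R.from_rotvec(o["tool_rot"]).as_matrix();print(r.round(3))
E=c["extrinsics"];print("cam in tool",(r.T@(-E[:3,:3].T@E[:3,3]-o["tool_pos"])).round(3),(r.T@E[:3,:3].T).round(2),d.min(),d.max())
E
```

```text
t: 0.57
tool_pos: [0.2907, 0.3763, 0.3063]
tool_rot: [-0.684, -3.066, 0.001]
contact_force: [0.9, 0.4, 0.4]
opening: 0.0601
grip_force: 0.0
t: 0.98
tool_pos: [0.3155, 0.1889, 0.3818]
tool_rot: [0.684, 3.066, 0.0]
contact_force: [2.1, -0.5, 0.3]
opening: 0.0602
grip_force: 0.0
t: 1.4
tool_pos: [0.3658, -0.0064, 0.4066]
tool_rot: [0.685, 3.065, 0.0]
contact_force: [1.3, -0.7, -0.7]
opening: 0.06
grip_force: 0.0
t: 1.82
tool_pos: [0.4209, -0.2017, 0.3808]
tool_rot: [0.687, 3.065, 0.0]
contact_force: [0.0, 0.7, 0.5]
opening: 0.0598
grip_force: 0.0
t: 2.23
tool_pos: [0.4814, -0.2905, 0.3302]
tool_rot: [-0.379, -3.118, -0.001]
contact_force: [-0.3, 0.7, 0.3]
opening: 0.0597
grip_force: 0.0
t: 2.65
tool_pos: [0.4811, -0.289, 0.3325]
tool_rot: [0.381, 3.117, -0.001]
contact_force: [0.3, -0.7, 0.5]
opening: 0.0598
grip_force: 0.0
[ 0.4811 -0.289   0.3325]
[[-0.971  0.241  0.001]
 [ 0.241  0.971 -0.001]
 [-0.002 -0.001 -1.   ]]
cam in tool [ 0.076  0.    -0.143] [[ 0.   -0.95 -0.3 ]
 [ 1.    0.   -0.  ]
 [ 0.   -0.3   0.95]] 0.0 1.3275491
```

View pics/w1.png

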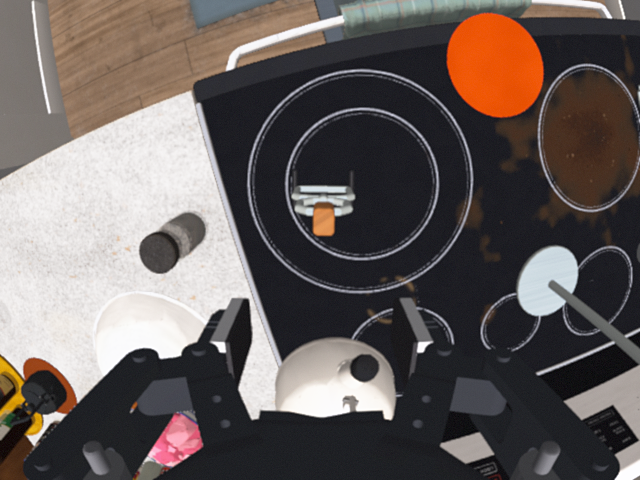

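The wrist view shows the hanger's grip at (323,220), with the loop and feet above it at about (323,190). The frame looks nearly parallel to the finger line, and both jars are clear.

```bash
cat >> h.py <<'E'
def wood(I,P,x0,x1,y0,y1,zm=.012):
    h=cv2.cvtColor(I,cv2.COLOR_BGR2HSV);x,y,z=P[...,0],P[...,1],P[...,2]
    w=(h[...,0]>4)&(h[...,0]<22)&(h[...,1]>80)&(x>x0)&(x<x1)&(y>y0)&(y<y1)&(z>zm)
    n,l,s,c=cv2.connectedComponentsWithStats(w.astype(np.uint8));i=1+np.argmax(s[1:,4]);return l==i,c[i],s[i]
def rect(q):
    (c,s,a)=cv2.minAreaRect((q[:,:2]*1000).astype(np.float32));return np.round(np.array(c)/1000,4),np.round(s,1),round(a,1)
E
python3 - <<'E'
from h import *
I,d,c=load("w1");P=cloud("wrist",d,c)
m,ce,s=wood(I,P,.4,.56,-.37,-.21,.1);q=P[m];print("wood",ce,s,q.min(0).round(3),q.max(0).round(3))
t=q[q[:,2]>.172];print("top",len(t),rect(t),t.mean(0).round(4))
S=cv2.imread("pics/side0.png");Ps=cloud("side",np.load("pics/side0.npy"))
m2,c2,_=wood(S,Ps,.4,.56,-.37,-.21,.1)
print("tri",tri(ray("side",c2),ray("wrist",ce,c)))
x,y,z=P[...,0],P[...,1],P[...,2]
L=(abs(x-.48)<.07)&(abs(y+.29)<.07)&(z>.02)&(z<.14)&~m;w=P[L]
v=np.linalg.eigh(np.cov(w[:,:2].T))[1][:,1];print("wire",len(w),w.mean(0).round(4),np.degrees(np.arctan2(v[1],v[0])))
for a,b in((.02,.07),(.07,.1),(.1,.145)):
    k=w[(w[:,2]>a)&(w[:,2]<b)]
    if len(k)>9:
        v=np.linalg.eigh(np.cov(k[:,:2].T))[1][:,1];print(a,k.mean(0).round(4),np.degrees(np.arctan2(v[1],v[0])),rect(k))
E
```

```text
wood [323.44144144 218.81681682] [313 203  22  32 666] [ 0.407 -0.297  0.153] [ 0.492 -0.27   0.475]
top 588 (array([ 0.4487, -0.2789]), array([17.5, 85.6]), 76.1) [ 0.4786 -0.2864  0.1796]
tri (array([ 0.48112148, -0.28694132,  0.16271208]), np.float64(5.775609577373518e-05))
wire 851 [ 0.4781 -0.2868  0.0952] 75.2589669113533
0.02 [ 0.478  -0.2864  0.0534] 75.30757146656265 (array([ 0.4795, -0.2866]), array([70.5,  8. ]), 75.3)
0.07 [ 0.4781 -0.2868  0.0854] 75.38066581079131 (array([ 0.4791, -0.287 ]), array([54.2,  9.6]), 75.0)
0.1 [ 0.4783 -0.2871  0.1284] 75.11577876349598 (array([ 0.4795, -0.287 ]), array([54.7,  8.2]), 75.1)
```

Hanger centre is (0.4795, -0.287), with the top at 0.180 and the y axis at 75.2°. The triangulated grip height of 0.163 matches the text. Descending to grip.

```bash
python3 -m crank '-0.001 0.001 -0.075 0;-0.001 0.001 -0.075 0;-0.001 0.001 -0.075 0;0 0.001 -0.075 0;0 0 -0.062 -0.01'
python3 -m crank '0 0 0 0;0 0 0 0;0 0 0 0;0 0 0 0;0 0 0 0' 0 80
python3 -m crank '0 0 0 0;0 0 0 0;0 0 0 0;0 0 0 0;0 0 0 0'
```

```text
t: 3.12
tool_pos: [0.4788, -0.2865, 0.1482]
tool_rot: [-0.406, -3.115, -0.001]
contact_force: [0.4, -0.9, 0.3]
opening: 0.0601
grip_force: 0.0
t: 3.53
tool_pos: [0.4812, -0.2887, 0.1539]
tool_rot: [0.405, 3.11, -0.005]
contact_force: [0.2, 0.2, 3.7]
opening: 0.0166
grip_force: 81.0
t: 3.95
tool_pos: [0.4813, -0.2887, 0.1538]
tool_rot: [0.405, 3.11, -0.004]
contact_force: [-0.2, 1.3, 6.4]
opening: 0.0164
grip_force: 81.5
```

```bash
python3 -m crank '0 0 0.03 0;0 0 0.07 0;0 0 0.07 0;0 0 0.07 0;0 0 0.07 0'
python3 -m crank '-0.005 0.05 0 0.013;-0.005 0.065 0 0.013;-0.005 0.065 0 0.013;-0.005 0.065 0 0.013;-0.005 0.065 0 0.013'
python3 -m crank '-0.005 0.065 0 0.013;-0.005 0.065 0 0.013;-0.005 0.065 0 0.013;-0.005 0.065 0 0.013;-0.005 0.065 0 0.013'
python3 -m crank '0 0.015 0 0;0 0 0 0;0 0 0 0;0 0 0 0;0 0 0 0'
python3 - <<'E'
from h import *
p,d=ctrl.get_image("side");cv2.imwrite("pics/s1.png",p[:,:,::-1]);np.save("pics/s1.npy",d)
o=ctrl.get_obs();t=o["tool_pos"];print(t.round(4),R.from_rotvec(o["tool_rot"]).as_matrix()[:,1].round(3))
P=cloud("side",d);x,y,z=P[...,0],P[...,1],P[...,2]
H=(abs(x-t[0])<.05)&(abs(y-t[1])<.06)&(z>.1)&(z<t[2]-.02);q=P[H]
for a in np.arange(.14,.32,.01):
    k=q[(q[:,2]>a)&(q[:,2]<=a+.01)]
    if len(k)>3: print(a.round(3),len(k),k.mean(0).round(3),k[:,1].min().round(3),k[:,1].max().round(3))
w=H&(z>.15);v=np.linalg.eigh(np.cov(P[w][:,:2].T))[1][:,1];print(np.degrees(np.arctan2(v[1],v[0])))
a=p[120:320,220:420,::-1];cv2.imwrite("pics/s1c.png",cv2.resize(a,(600,600),interpolation=cv2.INTER_CUBIC))
E
```

```text
t: 4.37
tool_pos: [0.4794, -0.2874, 0.3075]
tool_rot: [0.406, 3.115, -0.001]
contact_force: [1.1, -1.1, -0.9]
opening: 0.0162
grip_force: 80.3
t: 4.78
tool_pos: [0.4667, -0.1313, 0.306]
tool_rot: [0.246, 3.131, -0.001]
contact_force: [0.8, 0.5, -0.8]
opening: 0.0165
grip_force: 80.2
t: 5.2
tool_pos: [0.4542, 0.0314, 0.3061]
tool_rot: [0.085, 3.139, -0.0]
contact_force: [0.6, -0.6, -0.5]
opening: 0.0164
grip_force: 80.3
t: 5.62
tool_pos: [0.4548, 0.0363, 0.3053]
tool_rot: [-0.089, -3.14, 0.001]
contact_force: [0.2, 0.3, -1.3]
opening: 0.0169
grip_force: 80.4
[0.4547 0.0364 0.3053] [ 0.057  0.998 -0.   ]
0.15 87 [0.45  0.028 0.156] -0.011 0.075
0.16 22 [0.451 0.03  0.164] -0.006 0.069
0.17 16 [0.452 0.03  0.175] -0.002 0.072
0.18 14 [0.452 0.025 0.185] -0.003 0.067
0.19 16 [0.452 0.025 0.195] -0.002 0.069
0.2 16 [0.452 0.025 0.205] -0.003 0.068
0.21 17 [0.452 0.021 0.216] 0.0 0.063
0.22 21 [0.451 0.028 0.225] 0.008 0.061
0.23 17 [0.451 0.035 0.236] 0.017 0.055
0.24 21 [0.453 0.035 0.244] 0.007 0.06
0.25 19 [0.453 0.033 0.254] 0.007 0.062
0.26 21 [0.453 0.032 0.265] 0.006 0.064
0.27 18 [0.453 0.034 0.275] 0.007 0.064
0.28 10 [0.452 0.02  0.283] 0.009 0.054
87.72573414110542
```

View pics/s1c.png

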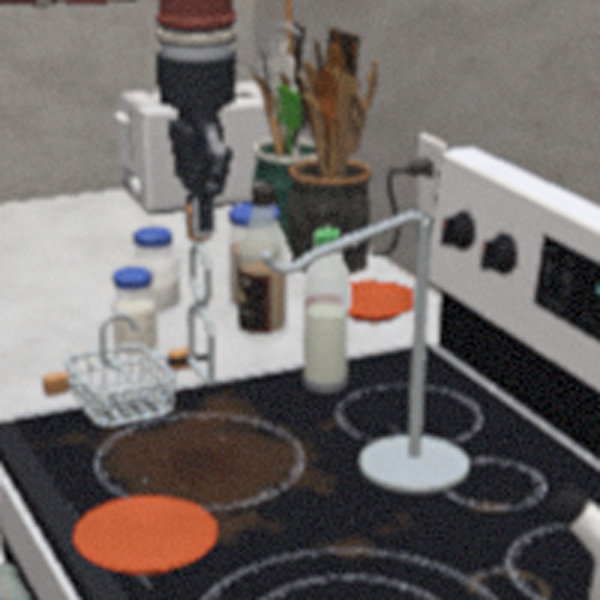

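The hanger hangs straight under the gripper in the crop (about 200,290), a little in front of the hook tip at (268,258). The eye spans y 0.006 to 0.064 and z about 0.241 to 0.287, so it clears the tip. Moving it over the tip.

```bash
python3 -m crank '0.04 0 0 0;0.04 0 0 0;0.04 0 0 0;0.04 0 0 0;0.028 0 0 -0.005'
python3 -m crank '0 0 -0.008 0;0 0 -0.016 0;0 0 -0.016 0;0 0 -0.01 0;0 0 0 0'
python3 -m crank '0 0 -0.004 0;0 0 -0.004 0;0 0 0 0;0 0 0 0;0 0 0 0'
python3 - <<'E'
from h import *
p,d=ctrl.get_image("side");cv2.imwrite("pics/s2.png",p[:,:,::-1]);np.save("pics/s2.npy",d)
a=p[120:320,220:420,::-1];cv2.imwrite("pics/s2c.png",cv2.resize(a,(600,600),interpolation=cv2.INTER_CUBIC))
E
```

```text
t: 6.08
tool_pos: [0.55, 0.0363, 0.3049]
tool_rot: [-0.102, -3.14, 0.0]
contact_force: [-0.3, -0.6, -0.9]
opening: 0.0166
grip_force: 80.3
t: 6.5
tool_pos: [0.5473, 0.0374, 0.2784]
tool_rot: [-0.099, -3.137, 0.0]
contact_force: [0.1, 0.7, -1.4]
opening: 0.0165
grip_force: 80.5
t: 6.92
tool_pos: [0.5484, 0.0375, 0.2776]
tool_rot: [0.098, 3.14, -0.0]
contact_force: [-4.6, -0.2, 5.4]
opening: 0.0166
grip_force: 81.2
```

View pics/s2c.png

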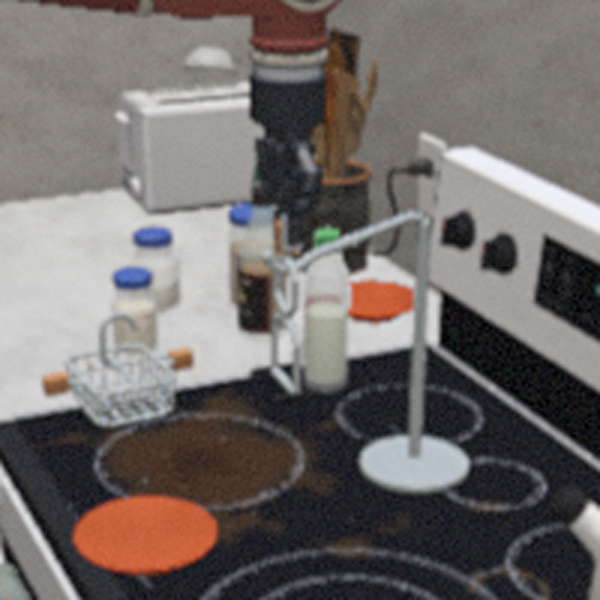

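In the crop the hanger's eye is round the hook at about (285,265), and +5 N at a height of 0.2578 means it is seated. Releasing and backing off upward.

```bash
python3 -m crank '0 0 0.003 0;0 0 0 0;0 0 0 0;0 0 0 0;0 0 0 0' 45
python3 -m crank '0 0 0.04 0;0 0 0.07 0;0 0 0.07 0;0 0 0.05 0;0 0 0 0'
python3 -m crank '-0.07 0.03 0 0;-0.07 0.03 0 0;-0.07 0.03 0 0;-0.07 0.03 0 0;-0.06 0.04 0 0' 70
python3 -m crank '-0.02 0.07 -0.02 0.02;-0.02 0.07 -0.02 0.02;-0.01 0.07 -0.02 0.015;-0.01 0.07 -0.02 0.01;-0.01 0.07 -0.02 0'
python3 - <<'E'
from h import *
import time
p,d=ctrl.get_image("side");P=cloud("side",d);x,y,z=P[...,0],P[...,1],P[...,2]
cv2.imwrite("pics/s3.png",p[:,:,::-1]);np.save("pics/s3.npy",d)
H=(abs(x-.55)<.06)&(abs(y-.036)<.06)&(z>.105)&(z<.35);q=P[H]
for a in np.arange(.11,.31,.015):
    k=q[(q[:,2]>a)&(q[:,2]<=a+.015)]
    if len(k)>3: print(a.round(3),len(k),np.median(k,0).round(3),k.min(0).round(3),k.max(0).round(3))
k=q[(q[:,2]>.115)&(q[:,2]<.135)]
print("bar",rect(k))
wrist("w2");print(ctrl.get_obs()["tool_pos"].round(3))
E
```

```text
t: 7.38
tool_pos: [0.5486, 0.0375, 0.2774]
tool_rot: [-0.099, -3.14, -0.0]
contact_force: [-1.4, 0.1, -0.6]
opening: 0.0387
grip_force: 0.0
t: 7.8
tool_pos: [0.5504, 0.0374, 0.4005]
tool_rot: [0.098, 3.128, -0.001]
contact_force: [-0.1, -0.5, 0.0]
opening: 0.0382
grip_force: 0.0
t: 8.22
tool_pos: [0.3768, 0.1175, 0.3919]
tool_rot: [-0.101, -3.139, 0.0]
contact_force: [0.7, 1.2, 0.1]
opening: 0.0598
grip_force: 0.0
t: 8.63
tool_pos: [0.3426, 0.2941, 0.3417]
tool_rot: [-0.063, 3.141, 0.0]
contact_force: [1.1, 0.2, 0.1]
opening: 0.0599
grip_force: 0.0
0.11 6 [0.544 0.07  0.122] [ 0.53  -0.003  0.122] [0.563 0.075 0.125]
0.125 103 [0.546 0.025 0.13 ] [ 0.52  -0.012  0.125] [0.57  0.076 0.14 ]
0.14 22 [0.547 0.061 0.147] [ 0.542 -0.006  0.141] [0.553 0.067 0.155]
0.155 20 [0.547 0.061 0.163] [ 0.543 -0.006  0.156] [0.553 0.069 0.169]
0.17 24 [0.547 0.033 0.177] [ 0.542 -0.004  0.17 ] [0.553 0.071 0.185]
0.185 33 [0.545 0.024 0.194] [ 0.541 -0.003  0.187] [0.552 0.058 0.2  ]
0.2 26 [0.545 0.033 0.21 ] [0.542 0.015 0.2  ] [0.554 0.06  0.215]
0.215 22 [0.547 0.033 0.221] [0.542 0.006 0.215] [0.551 0.063 0.23 ]
0.23 16 [0.547 0.012 0.237] [0.542 0.006 0.23 ] [0.549 0.064 0.244]
0.245 54 [0.546 0.032 0.256] [0.527 0.007 0.245] [0.575 0.06  0.26 ]
0.26 86 [0.554 0.031 0.268] [0.518 0.017 0.26 ] [0.608 0.046 0.275]
0.275 41 [0.544 0.029 0.282] [0.534 0.021 0.275] [0.609 0.04  0.29 ]
0.29 48 [0.546 0.03  0.298] [0.535 0.025 0.291] [0.559 0.048 0.304]
bar (array([0.5469, 0.0314]), array([86.8, 49.3]), 86.2)
[0.341 0.295 0.339]
```

View pics/w2.png

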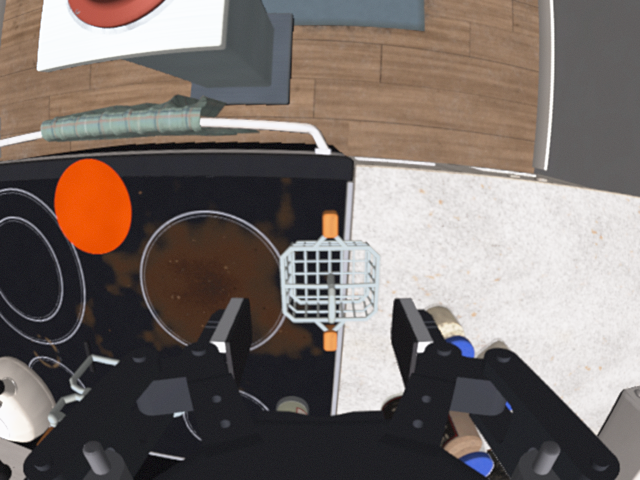

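The hanger hangs vertically: loop centre about (0.549, 0.034), bar at about 0.13. In the wrist view the basket's front lug is at (330,224), its rear lug at (330,340), and the hook lies between them near (331,290). Measuring the lugs.

Run:
```python
from h import *
I,d,c=load("w2");P=cloud("wrist",d,c);S=cv2.imread("pics/side0.png");Ps=cloud("side",np.load("pics/side0.npy"))
C=[]
for nm,x0,x1 in(("front",.33,.41),("rear",.5,.57)):
    m,ce,s=wood(I,P,x0,x1,.27,.36,.03);q=P[m];t=q[q[:,2]>.05];print(nm,ce.round(1),s,np.median(q,0).round(4),t[:,2].max().round(3),rect(t))
    C.append(np.array(rect(t)[0]))
    m2,c2,_=wood(S,Ps,x0,x1,.27,.36,.03);print(" tri",tri(ray("side",c2),ray("wrist",ce,c)))
v=C[1]-C[0];print("yaw",np.degrees(np.arctan2(v[1],v[0])),"len",np.hypot(*v),"mid",C[0]+v/2)
x,y,z=P[...,0],P[...,1],P[...,2];h=(z>.085)&(z<.14)&(abs(x-.45)<.06)&(abs(y-.31)<.05);print("hook",h.sum(),rect(P[h]),P[h].min(0),P[h].max(0))
o=ctrl.get_obs();print(o["tool_pos"].round(4),R.from_rotvec(o["tool_rot"]).as_matrix()[:,1].round(3))
```

```text
front [330.4 224.1] [323 211  15  28 374] [0.3716 0.3116 0.0554] 0.058 (array([0.3743, 0.3118]), array([31.2, 15.5]), 2.9)
 tri (array([0.37485027, 0.31183825, 0.0442107 ]), np.float64(0.0006811346664651684))
rear [330.3 338.7] [324 325  13  26 271] [0.5292 0.3199 0.0553] 0.058 (array([0.5326, 0.3204]), array([29.1, 14.9]), 3.0)
 tri (array([0.53581404, 0.32048977, 0.04453701]), np.float64(0.0009853210696419517))
yaw 3.1096638749213916 len 0.15853343495931696 mid [0.45345 0.3161 ]
hook 302 (array([0.4526, 0.3166]), array([45.4,  8.4]), 4.4) [0.42993671 0.31099782 0.0850342 ] [0.47551377 0.32056081 0.12078858]
[0.3413 0.2955 0.3393] [-0.046  0.999 -0.001]
```

```bash
python3 -m crank '0.016 0.008 -0.07 0;0.016 0.008 -0.07 0;0.016 0.008 -0.07 0;0.016 0.008 -0.07 0;0.002 0.001 -0.075 0.005'
python3 -m crank '0 0 -0.07 0;0 0 -0.07 0;0 0 -0.07 0;0 0 -0.063 0;0 0 0 0'
python3 - <<'E'
from station import ctrl
print(ctrl.get_obs()["tool_pos"].round(4))
E
```

```text
t: 9.15
tool_pos: [0.3778, 0.3088, 0.1641]
tool_rot: [-0.073, 3.139, 0.001]
contact_force: [0.6, 0.5, 0.4]
opening: 0.0594
grip_force: 0.0
t: 9.57
tool_pos: [0.3715, 0.3052, 0.0215]
tool_rot: [0.072, -3.129, 0.011]
contact_force: [-1.0, -0.1, -1.6]
opening: 0.0597
grip_force: 0.0
[0.3715 0.3052 0.0215]
```

```bash
python3 -m crank '0.004 0.011 0.002 0;0 0 0 0;0 0 0 0;0 0 0 0;0 0 0 0'
```

```text
t: 9.98
tool_pos: [0.3799, 0.3153, 0.0319]
tool_rot: [-0.074, 3.137, 0.003]
contact_force: [1.1, 0.2, 0.1]
opening: 0.0596
grip_force: 0.0
```

```bash
python3 -m crank '0 0 0 0;0 0 0 0;0 0 0 0;0 0 0 0;0 0 0 0'
```

```text
t: 10.4
tool_pos: [0.3785, 0.3145, 0.0297]
tool_rot: [0.074, -3.141, 0.0]
contact_force: [-0.1, -0.3, -0.7]
opening: 0.0598
grip_force: 0.0
```

```bash
python3 -m crank '-0.008 -0.005 -0.01 0;0 0 0 0;0 0 0 0;0 0 0 0;0 0 0 0'
python3 -m crank '0 0 0 0;0 0 0 0;0 0 0 0;0 0 0 0;0 0 0 0' 0 120
python3 -m crank '0 0 0 0;0 0 0 0;0 0 0 0;0 0 0 0;0 0 0 0'
python3 -m crank '0 0 0.02 0;0 0 0.04 0;0 0 0.04 0;0 0 0.04 0;0 0 0.04 0'
python3 -m crank '0 0 0.04 0;0 0 0.02 0;0 0 0 0;0 0 0 0;0 0 0 0'
python3 - <<'E'
from h import *
p,d=ctrl.get_image("side");cv2.imwrite("pics/s4.png",p[:,:,::-1]);np.save("pics/s4.npy",d)
o=ctrl.get_obs();t=o["tool_pos"];print(t.round(4))
P=cloud("side",d);x,y,z=P[...,0],P[...,1],P[...,2]
m,c,s=wood(p[:,:,::-1].copy(),P,.49,.58,.26,.38,.03);print("rear lug",s,np.median(P[m],0).round(4),P[m].min(0).round(3),P[m].max(0).round(3))
h=(abs(x-.453)<.06)&(abs(y-.316)<.05)&(z>t[2]+.04)&(z<.28);q=P[h];print("hook",h.sum(),q.min(0).round(3),q.max(0).round(3))
k=q[q[:,2]>q[:,2].max()-.02];print(k.mean(0).round(3))
a=p[150:290,210:350,::-1];cv2.imwrite("pics/s4c.png",cv2.resize(a,(560,560),interpolation=cv2.INTER_CUBIC))
E
```

```text
t: 10.82
tool_pos: [0.3746, 0.312, 0.0248]
tool_rot: [-0.074, 3.141, -0.0]
contact_force: [-0.3, -0.2, -0.8]
opening: 0.06
grip_force: 0.0
t: 11.23
tool_pos: [0.3748, 0.3122, 0.0252]
tool_rot: [-0.074, 3.141, 0.0]
contact_force: [-1.0, -0.8, 2.7]
opening: 0.0167
grip_force: 117.0
t: 11.65
tool_pos: [0.3748, 0.3122, 0.0252]
tool_rot: [-0.074, 3.14, 0.0]
contact_force: [-1.9, -0.3, 5.4]
opening: 0.016
grip_force: 117.2
t: 12.07
tool_pos: [0.374, 0.3115, 0.1152]
tool_rot: [0.074, -3.14, 0.001]
contact_force: [0.1, 1.1, -2.4]
opening: 0.0162
grip_force: 117.1
t: 12.48
tool_pos: [0.3737, 0.3114, 0.1431]
tool_rot: [0.074, -3.138, 0.002]
contact_force: [-0.8, 0.3, -1.4]
opening: 0.0161
grip_force: 117.1
[0.3735 0.3113 0.1428]
rear lug [276 206   7   7  37] [0.5319 0.3113 0.165 ] [0.52  0.302 0.153] [0.545 0.321 0.174]
hook 75 [0.394 0.278 0.183] [0.479 0.32  0.28 ]
[0.401 0.288 0.276]
```

View pics/s4c.png

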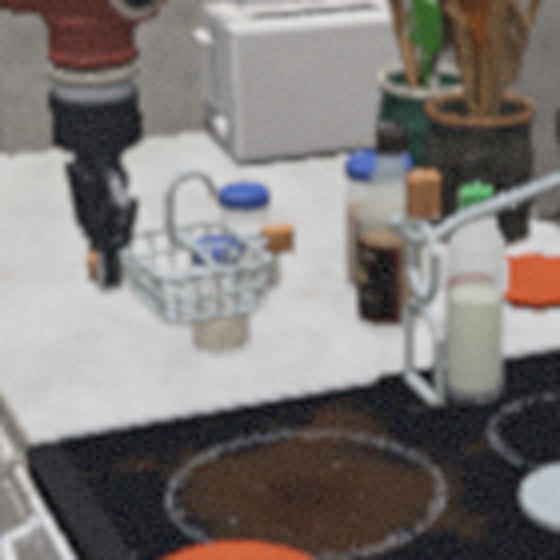

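The basket is held level, with the rear lug 116 mm up for a 118 mm TCP rise. In the crop the hook is at (190,185) and the hung hanger at (425,310). I'll carry it below the hanger's feet to the pre-approach point, aiming for TCP (0.388, 0.044, 0.080).

```bash
python3 -m crank '0 0 -0.03 0;0 0 -0.05 0;0.003 -0.03 -0.03 -0.006;0.003 -0.05 -0.016 -0.007;0.003 -0.06 0 -0.007'
python3 -m crank '0.003 -0.06 0 -0.01;0.003 -0.06 0 -0.01;0.003 -0.06 0 -0.01;0.003 -0.06 0 -0.01;0.003 -0.06 0 -0.005'
python3 -m crank '0.003 -0.06 0 -0.005;0.002 -0.04 0 0;0 0 0 0;0 0 0 0;0 0 0 0'
python3 -m crank '0 0 0 0;0 0 0 0;0 0 0 0;0 0 0 0;0 0 0 0'
python3 - <<'E'
from h import *
p,d=ctrl.get_image("side");cv2.imwrite("pics/s5.png",p[:,:,::-1]);np.save("pics/s5.npy",d)
o=ctrl.get_obs();t=o["tool_pos"];print(t.round(4),R.from_rotvec(o["tool_rot"]).as_matrix()[:,1].round(3))
P=cloud("side",d);x,y,z=P[...,0],P[...,1],P[...,2]
h=(x<.515)&(x>t[0]+.05)&(abs(y-.03)<.04)&(z>.12)&(z<.25);q=P[h];print("hook",h.sum(),q.min(0).round(3),q.max(0).round(3),np.median(q,0).round(3))
h=(x>.515)&(x<.6)&(abs(y-.03)<.05)&(z>.14)&(z<.18);q=P[h];print("loop",h.sum(),q.min(0).round(3),q.max(0).round(3),np.median(q,0).round(3))
h=(x>.515)&(x<.6)&(abs(y-.034)<.025)&(z>.119)&(z<.14);q=P[h];print("bar",h.sum(),q.min(0).round(3),q.max(0).round(3),np.median(q,0).round(3))
a=p[170:310,230:370,::-1];cv2.imwrite("pics/s5c.png",cv2.resize(a,(560,560),interpolation=cv2.INTER_CUBIC))
E
```

```text
t: 12.95
tool_pos: [0.3762, 0.2407, 0.0775]
tool_rot: [0.028, -3.134, 0.005]
contact_force: [0.6, 0.3, -1.0]
opening: 0.0157
grip_force: 117.3
t: 13.37
tool_pos: [0.3853, 0.0906, 0.0803]
tool_rot: [-0.087, -3.138, 0.0]
contact_force: [0.5, -1.1, -0.9]
opening: 0.0164
grip_force: 117.3
t: 13.78
tool_pos: [0.3884, 0.0424, 0.0809]
tool_rot: [-0.099, -3.138, -0.001]
contact_force: [0.2, 0.5, -1.2]
opening: 0.0161
grip_force: 117.5
t: 14.2
tool_pos: [0.3891, 0.0424, 0.0818]
tool_rot: [-0.097, -3.14, -0.0]
contact_force: [0.3, -0.5, -2.1]
opening: 0.0163
grip_force: 117.5
[0.3891 0.0423 0.0818] [0.062 0.998 0.   ]
hook 76 [0.445 0.028 0.12 ] [0.493 0.042 0.176] [0.455 0.034 0.161]
loop 59 [ 0.54  -0.009  0.141] [0.554 0.071 0.18 ] [0.547 0.061 0.162]
bar 23 [0.542 0.01  0.125] [0.553 0.058 0.133] [0.546 0.035 0.13 ]
```

View pics/s5c.png

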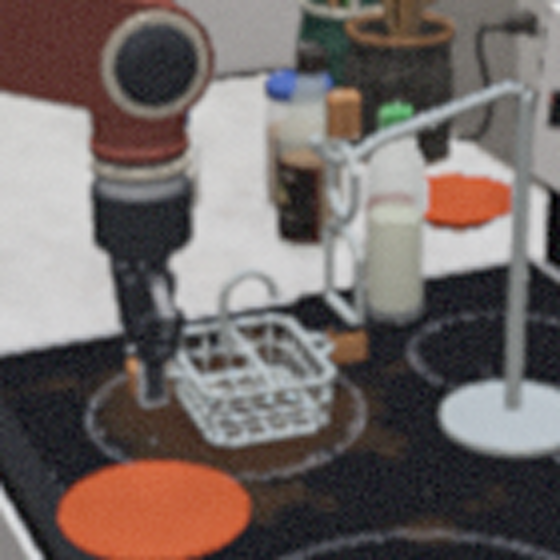

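The hook at (245,285) in the crop is in line with the loop's lower opening at (343,300). Its top at 0.176 lies inside the loop opening of 0.132 to 0.192. Moving 80 mm forward.

```bash
python3 -m crank '0.02 -0.001 0 0;0.03 -0.002 0 0;0.03 -0.002 0 0;0.03 -0.001 0 0;0.03 -0.002 0 0'
python3 -m crank '0.02 -0.001 0 0;0 0 0 0;0 0 0 0;0 0 0 0;0 0 0 0'
python3 - <<'E'
from h import *
p,d=ctrl.get_image("side");cv2.imwrite("pics/s6.png",p[:,:,::-1])
o=ctrl.get_obs();t=o["tool_pos"];print(t.round(4))
P=cloud("side",d);x,y,z=P[...,0],P[...,1],P[...,2]
h=(x>.5)&(x<.6)&(abs(y-.033)<.015)&(z>.143)&(z<.19);q=P[h];print("hook",h.sum(),q.min(0).round(3),q.max(0).round(3),np.median(q,0).round(3))
h=(x>.5)&(x<.6)&(y>-.02)&(y<.09)&(z>.2)&(z<.24);q=P[h];print("neck",h.sum(),q.min(0).round(3),q.max(0).round(3),np.median(q,0).round(3))
a=p[170:290,260:380,::-1];cv2.imwrite("pics/s6c.png",cv2.resize(a,(560,560),interpolation=cv2.INTER_CUBIC))
E
```

```text
t: 14.67
tool_pos: [0.4598, 0.0381, 0.0818]
tool_rot: [0.098, 3.14, 0.0]
contact_force: [-0.2, 0.1, -0.4]
opening: 0.0163
grip_force: 117.5
t: 15.08
tool_pos: [0.4683, 0.0376, 0.0816]
tool_rot: [-0.098, -3.139, -0.0]
contact_force: [-0.4, -0.6, -1.1]
opening: 0.0164
grip_force: 117.5
[0.4684 0.0376 0.0816]
hook 52 [0.524 0.022 0.145] [0.572 0.038 0.176] [0.538 0.03  0.162]
neck 57 [0.539 0.004 0.2  ] [0.551 0.062 0.238] [0.546 0.03  0.216]
```

View pics/s6c.png

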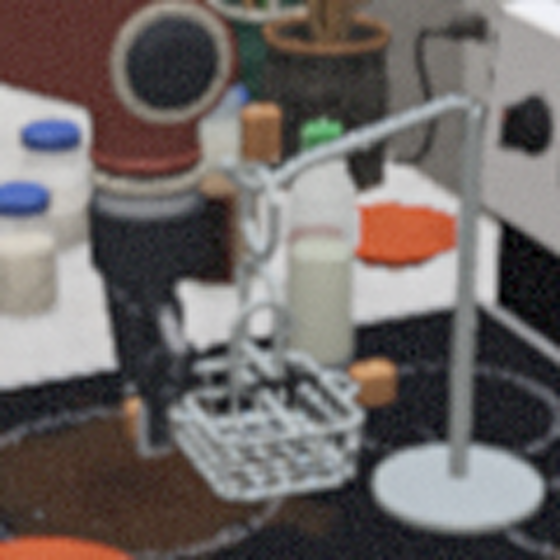

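The hook spans x 0.524 to 0.572, either side of the bar at 0.549, and passes through the loop. Lowering about 36 mm.

```bash
python3 -m crank '0 0 -0.01 0;0 0 -0.02 0;0 0 -0.02 0;0 0 -0.012 0;0 0 0 0'
python3 -m crank '0 0 -0.004 0;0 0 -0.004 0;0 0 -0.002 0;0 0 0 0;0 0 0 0'
```

```text
t: 15.55
tool_pos: [0.467, 0.0376, 0.0481]
tool_rot: [-0.099, -3.135, -0.0]
contact_force: [-0.4, 0.4, -1.9]
opening: 0.0165
grip_force: 117.5
t: 15.97
tool_pos: [0.4693, 0.0375, 0.0461]
tool_rot: [0.099, 3.14, -0.0]
contact_force: [0.1, 0.0, -1.0]
opening: 0.016
grip_force: 117.5
```

```bash
python3 -m crank '0 0 -0.003 0;0 0 0 0;0 0 0 0;0 0 0 0;0 0 0 0'
```

```text
t: 16.38
tool_pos: [0.4697, 0.0375, 0.0449]
tool_rot: [0.099, 3.139, -0.0]
contact_force: [0.4, 0.8, 3.0]
opening: 0.0163
grip_force: 117.8
```

Contact at 0.0449 as predicted. Releasing.

```bash
python3 -m crank '0 0 0 0;0 0 0 0;0 0 0 0;0 0 0 0;0 0 0 0' 60
python3 -m crank '0 0 0 0;0 0 0 0;0 0 0 0;0 0 0 0;0 0 0 0'
python3 -m crank '-0.004 0 0.01 0;-0.004 0 0.02 0;-0.004 0 0.03 0;-0.004 0 0.03 0;-0.01 0 0.03 0'
python3 -m crank '-0.02 0 0.03 0;-0.03 0 0.04 0;-0.03 0 0.04 0;-0.03 0 0.04 0;-0.02 0 0.02 0'
python3 -m crank '-0.02 0 0 0;0 0 0 0;0 0 0 0;0 0 0 0;0 0 0 0'
for i in 1 2 3 4 5 6; do python3 -m crank '0 0 0 0;0 0 0 0;0 0 0 0;0 0 0 0;0 0 0 0' >/dev/null; done
python3 - <<'E'
from h import *
for i in range(2):
    p,d=ctrl.get_image("side");P=cloud("side",d);x,y,z=P[...,0],P[...,1],P[...,2]
    for x0,x1 in((.42,.51),(.59,.67)):
        m,c,s=wood(p[:,:,::-1].copy(),P,x0,x1,-.02,.08,.03);print(c.round(2),s[4],np.median(P[m],0).round(3))
cv2.imwrite("pics/s7c.png",cv2.resize(p[170:290,260:380,::-1],(560,560),interpolation=cv2.INTER_CUBIC))
E
```

```text
t: 16.8
tool_pos: [0.4688, 0.0375, 0.0441]
tool_rot: [-0.099, -3.139, -0.0]
contact_force: [-0.5, -0.2, 0.4]
opening: 0.0514
grip_force: 0.0
t: 17.22
tool_pos: [0.4691, 0.0375, 0.0443]
tool_rot: [0.099, 3.14, -0.0]
contact_force: [0.3, 0.3, -0.4]
opening: 0.0512
grip_force: 0.0
t: 17.63
tool_pos: [0.4563, 0.0375, 0.106]
tool_rot: [0.099, 3.139, -0.0]
contact_force: [-0.1, -0.4, 0.3]
opening: 0.0515
grip_force: 0.0
t: 18.05
tool_pos: [0.3911, 0.0375, 0.193]
tool_rot: [0.098, 3.135, -0.001]
contact_force: [1.1, -0.4, 0.5]
opening: 0.0513
grip_force: 0.0
t: 18.47
tool_pos: [0.3811, 0.0375, 0.189]
tool_rot: [-0.099, -3.139, -0.0]
contact_force: [-0.5, 0.6, -0.6]
opening: 0.0517
grip_force: 0.0
[291.11 269.11] 79 [0.464 0.034 0.07 ]
[339.23 262.04] 69 [0.628 0.024 0.066]
[291.15 269.12] 78 [0.465 0.032 0.071]
[339.25 262.06] 69 [0.627 0.023 0.067]
```

View pics/s7c.png

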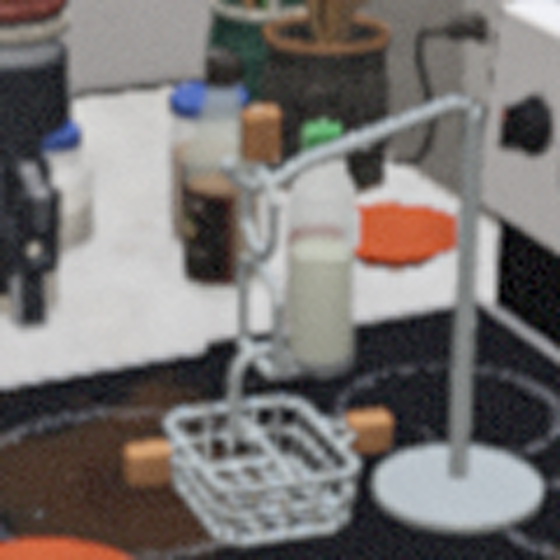

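The basket hangs free on the hanger's loop: its hook is over the bar at (260,360), and its lugs at heights 0.070 and 0.066 show it is level. The two frames match, so it is at rest. Handing in.

```bash
python3 -c "
from station import ctrl
print(ctrl.finish_job())"
```

```text
the job is handed in; nothing more can be done
None
```

I hung the hanger on the stand's hook and the basket on its lower loop; the last look showed the basket level and at rest, the jars and bottle were never approached, and I handed the job in at about 21 s, with no verdict returned.

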